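Draw the bottom slat from the stack chute and stand it in the finishing stand

ROBOT

A 6-joint arm with a two-finger parallel gripper is mounted at the origin on the work surface. World frame = base frame: x ahead of the robot, y to its left, z up, the work surface at z = 0. Lengths are in m, angles in rad, forces in N, time in s.
With the tool pointing down it reaches from about 0.375 to 0.925 m from the base axis. Payload 5.7 kg.
Tool frame: the origin (TCP) lies midway between the tips of the shut fingers; the grasp point (between the pads) lies 19 mm behind it (tcp_to_grasp is the distance from the TCP to the grasp point, in m); z points along the fingers, y is the direction in which the jaws open and shut (so a half turn about z gives the same grasp; the last joint's range is limited). The gripper opens to 85 mm and grips with 20 to 120 N. Pads are 22 mm wide; open, the fingers measure 114 mm over their backs; the gripper's body (76 mm by 85 mm) begins 54 mm behind the grasp point. The pads swing forward as they close: fully open they stand 13 mm farther back than shut.
Start: joints at [-1.42, 0.359, 1.51, -0, 1.272, -0.115], TCP at [0.158, -0.579, 0.231] pointing down, gripper open.
Joint ranges: [-2.97, 2.97], [-1.01, 2.36], [0.21, 2.38], [-0.96, 4.11], [0.2, 2.71], [-2.98, 2.98]. Speed limits (rad/s): [2.39, 2.39, 3.14, 3.14, 3.14, 3.14].

INTERFACE

Orientations are given as a unit quaternion [x, y, z, w].
In Python, from cell import * gives the robot as it stands.
- The arm moves only by the shell command python3 -m handwheel 'ROWS' [FORCE]. ROWS is JSON, a list of rows, each a list of 3 entries, a list of its own where there are three numbers: the shift along the tool's x, y, z in cm, then the turn about the tool's z in degrees, then the opening, from 0 (shut) to 1 (fully open). In form: [[[dx, dy, dz], turn, gripper], ...]. A call has exactly 10 rows; each row is the pose to reach, as a shift and turn from the pose commanded when the call began, along the tool's axes at that moment; what a row does not reach only later rows make up. A row lasts 1/10 s, in which the tool goes at most 50 mm and 8.59 degrees, less where a joint would pass 70% of its speed; a pose out of reach is approached as far as the arm can. A call with a gripper value outside its range is refused whole. The fingers move at their own pace and stop on an object; FORCE is the grip in N (left out, the last holds). Time passes only in rows, so rows that repeat a pose let the fingers close, or fill a call up. It gives the time, the measured TCP pose, the force and the opening at its end, in the units of the state.
- sense(): the state, without advancing time (a new reading comes with each control period).
- capture(name): name is "scene" or "side" or "wrist"; returns (picture, depth): 420x560x3 uint8, red, green, blue; 420x560 float32, m along the optical axis (not along the pixel's ray), 0 where there is no reading.
- camera_info(name): a dict with "K" (3x3 intrinsics, pixels), "world_to_cam" (4x4, takes a point from world to camera coordinates). Camera axes: x right, y down, z forward; pixel columns grow to the right and rows downward; lengths in m; the calibration is good to about 2 mm. A picture is of the moment at which its call begins: read the wrist's pose just before it. camera_info takes no time and is no camera call; for the wrist camera it gives the pose at the moment of the call.
- hand_in(): hands the job in, once; it reports no verdict.
Trained networks look in the newest picture that a camera, given by its name, has taken for a name from the list of things; names that differ only in an ending like _2 or _b are one class to them, and where a whole thing is asked for, a point or a joint stands for the part that bears it (a point fixed in the world has none). Each returns a list of dicts, best first, with "conf" (0 to 1); they miss things now and then, are a little off and sometimes report something else, mostly with a low value. They report only what shows in the picture. A call takes as long as a camera call. They do not tell look-alikes from the thing itself.
- silhouettes(camera, target): "pixels" (420x560 bool, what is visible of it) and "at" ([column, row] in pixels, amid what is visible of it).
The state is a dict: "clock": time; "qpos": joint angles; "qd": joint speeds; "joint_torque": joint torques, N m; "position": TCP position; "tcp_rot": TCP orientation; "force": force on the tool from outside, world axes, zero at the start; "torque": the same for the moment, N m; "gripper_width": finger opening in m.
Only numpy, scipy, OpenCV 4.12 (cv2) and the standard library are available. Lean on these libraries where they do the work, as an engineer would, in place of code of your own. Each camera call takes 0.05 s, during which the arm holds its last target. There are 200 camera calls.

TASK

Draw the bottom slat out of the stack chute, leaving the three above it in the chute, and stand it on end in the pocket of the finishing stand: tip its foot in behind the front lip and straighten it up so that it is fully down and upright, in front of the backrest. Do not drop it, and leave the other things on the bench where they are.

Things in the scene. Friction and masses are not known exactly. Their poses are not given: they have to be found in the camera images.
- slat_mid (a point): centre of the slat to draw: the bottom one of four identical light-wood slats, flat boards 170 x 54 x 12 mm, about 80 g. x along its length, y across its width, z through it; at the start parallel to the chute's axes. It lies level on the chute floor, its front end sticking out 53 to 67 mm past the gate, free on both sides and with 60 mm of air below
- slat_front (a point): centre of the bottom slat's front end face, the end that sticks out of the chute at the start (85 mm from its centre along its -x)
- slat_rear (a point): centre of the bottom slat's rear end face, 85 mm from its centre along its +x; either end may become the foot
- upper1_mid (a point): one of the three slats stacked flat on top of the bottom one (number 1 up from it), held back by the gate; this point is its centre, axes as for the bottom slat. It drops about 12 mm when the bottom slat has been drawn
- upper2_mid (a point): one of the three slats stacked flat on top of the bottom one (number 2 up from it), held back by the gate; this point is its centre, axes as for the bottom slat. It drops about 12 mm when the bottom slat has been drawn
- upper3_mid (a point): one of the three slats stacked flat on top of the bottom one (number 3 up from it), held back by the gate; this point is its centre, axes as for the bottom slat. It drops about 12 mm when the bottom slat has been drawn
- chute: fixed grey sheet-metal stack chute, open at the top, 186 mm long, 76 mm wide, 115 mm tall. Origin on the bench under the middle of the stack; x points away from its mouth (draw level along -x), y across, z up. Floor 60 mm above the bench; side walls 58 mm apart, from x = -94 to +92 mm. Foot plate 12 mm thick, 130 mm wide, x = -57 to +93 mm
- chute_mouth (a point): middle of the chute's mouth at floor level, in the front plane of the gate (x = -94 mm of the chute, 60 mm above the bench; axes as the chute). The gate is two steel strips that leave a 17 mm opening above the floor, so that only the bottom slat passes; the slat is free once its rear end is out past this plane
- stand: fixed dark-wood finishing stand. Origin at bench level under the front face of its backrest; x points backwards, y along the pocket, z up. Backrest: x = 0 to 14 mm, 84 mm wide, top edge 95 mm above the bench, with braces behind it. Base plate 12 mm thick, x = -65 to +75 mm, 120 mm wide
- stand_pocket (a point): middle of the floor of the stand's pocket (x = -8.5 mm of the stand, 12 mm above the bench; axes as the stand). The pocket is 17 mm along x (from lip to backrest) by 64 mm along y; its lip and end cheeks are 10 mm thick, tops 48 mm above the bench. A slat fully home stands here on end, its width along y, its centre 97 mm above the bench
- glue: white glue bottle, 62 mm across, 190 mm tall, standing; origin at the centre of its base. Bystander: leave it alone
- tin: metal tin, 86 mm across, 110 mm tall, standing; origin at the centre of its base. Bystander: leave it alone
- plane: hand plane (steel sole 240 x 60 mm, dark wooden knob and handle, about 100 mm tall), lying sole down; origin under its centre, x along its length. Bystander: leave it alone
- hammer: hammer about 290 mm long, lying on the bench; x along its handle. Bystander: leave it alone
- screwdriver: screwdriver about 200 mm long with a green handle up to about 35 mm thick, lying on the bench between chute and stand; x along its length. Bystander: leave it alone
- offcut: dark wooden offcut 110 x 45 x 24 mm lying on the bench between chute and stand; origin at the centre of its underside. Bystander: leave it alone
Things that resemble listed ones, but are neither listed nor needed, are in the scene too. What is shaped like the part that bears upper3_mid but black or blue is not meant.

How it is judged:
By the outcome, as a careful person would: the job done as asked, in the order asked, and still so for the second after the job is handed in, with the robot touching nothing.
It also fails if it takes over 48 s, if anything falls off the work surface, if the arm or the gripper's body presses on something with over 40 N, if the wrist force passes 120 N, or if a joint passes its speed limit or range.

## Working session

There is one attempt and no reset: what is moved stays moved. The work goes in short steps, Python scripts to look and compute and a shell command to move; the robot and the scene stay as the last step left them, time stands still between calls to the robot, and variables do not carry over. Pictures are saved under pics/ and viewed, about 8 in all and at most 12, crops included, and the job is handed in when it is done.

```bash
ls; mkdir -p pics
cat > h.py <<'E'
from cell import *
import numpy as np, cv2
from scipy.spatial.transform import Rotation as R
def shot(n,save=None):
    ci=camera_info(n); im,d=capture(n)
    if save: cv2.imwrite('pics/'+save,im[:,:,::-1])
    return im,d,np.array(ci['K']),np.array(ci['world_to_cam'])
def cloud(d,K,T,mask=None):
    m=(d>0) if mask is None else (d>0)&mask
    v,u=np.nonzero(m); z=d[v,u]
    P=np.stack([(u-K[0,2])/K[0,0]*z,(v-K[1,2])/K[1,1]*z,z],1)
    return (P-T[:3,3])@T[:3,:3], u, v
def tool():
    s=sense(); return np.array(s['position']),R.from_quat(s['tcp_rot']).as_matrix(),s
E
python3 - <<'E'
from h import *
p,M,s=tool(); print(s); print(M.round(3))
D={}
for n in('scene','side'):
    im,d,K,T=shot(n,n+'0.png'); np.savez(n+'0.npz',im=im,d=d,K=K,T=T)
    for t in('slat_mid','upper3_mid','chute','stand','glue','tin','plane','hammer','screwdriver','offcut'):
        for r in silhouettes(n,t)[:4]:
            P,_,_=cloud(d,K,T,r['pixels'])
            if len(P): print(n,t,round(r['conf'],2),np.round(r['at']),len(P),np.median(P,0).round(3),P.min(0).round(3),P.max(0).round(3))
E
python3 -c "
import cv2,numpy as np
a=cv2.imread('pics/scene0.png');b=cv2.imread('pics/side0.png')
print(a.shape)"
```

```text
pics
{'clock': 0.0, 'qpos': array([-1.42008547e+00,  3.59504796e-01,  1.51144437e+00, -1.24559029e-05,
        1.27248303e+00, -1.15123100e-01]), 'qd': array([-0.00024874,  0.00037849, -0.00080688,  0.00068251, -0.00016452,
       -0.00052865]), 'joint_torque': array([-2.22833289e-03, -5.27622199e+01, -2.78617966e+01, -5.82757930e-04,
        1.34384888e-02, -2.76222403e-05]), 'position': array([ 0.1575005 , -0.57825397,  0.23044916]), 'tcp_rot': array([ 9.91178873e-01,  1.32527714e-01, -2.23157064e-05, -9.19520664e-04]), 'force': array([-0.18041759,  0.71042254,  0.39454187]), 'torque': array([-0.01910905, -0.04869996, -0.00373728]), 'gripper_width': 0.08533996291369705}
[[ 0.965  0.263 -0.   ]
 [ 0.263 -0.965  0.002]
 [ 0.    -0.002 -1.   ]]
scene slat_mid 0.86 [347. 205.] 230 [0.484 0.185 0.071] [0.452 0.153 0.057] [0.509 0.218 0.076]
scene upper3_mid 0.69 [387. 197.] 533 [0.489 0.31  0.107] [0.458 0.225 0.1  ] [0.525 0.396 0.115]
scene upper3_mid 0.69 [408. 176.] 290 [0.273 0.458 0.011] [0.203 0.426 0.003] [0.339 0.49  0.019]
scene upper3_mid 0.59 [329. 190.] 601 [0.315 0.157 0.0
[... 1639 characters left out ...]
tand 0.61 [304. 186.] 950 [ 0.527 -0.228  0.017] [ 0.472 -0.315 -0.012] [ 0.614 -0.165  0.101]
side glue 0.71 [214. 205.] 633 [0.743 0.072 0.096] [ 0.719 -0.07  -0.01 ] [0.863 0.094 0.196]
side tin 0.8 [189. 231.] 810 [0.741 0.208 0.097] [ 0.712  0.149 -0.004] [0.853 0.237 0.12 ]
side plane 0.89 [254. 165.] 997 [ 0.74  -0.198  0.019] [ 0.694 -0.343 -0.013] [ 0.811 -0.08   0.096]
side hammer 0.86 [339. 154.] 396 [ 0.508 -0.469  0.02 ] [ 0.375 -0.509 -0.007] [ 0.586 -0.416  0.035]
side screwdriver 0.61 [312. 227.] 191 [ 0.417 -0.051  0.02 ] [ 0.383 -0.101 -0.005] [ 0.459 -0.011  0.034]
side offcut 0.71 [249. 215.] 384 [0.63  0.008 0.021] [ 0.58  -0.041 -0.005] [0.69  0.037 0.035]
(420, 560, 3)
```

View pics/scene0.png

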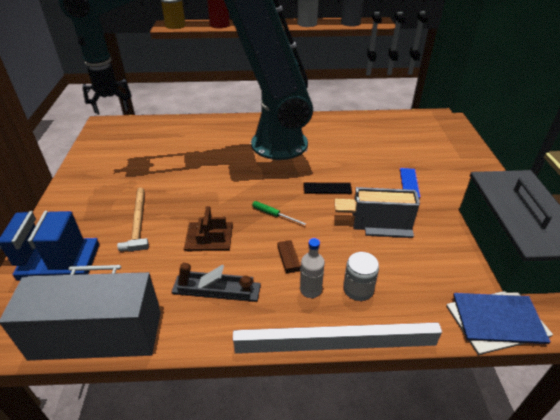

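View pics/side0.png

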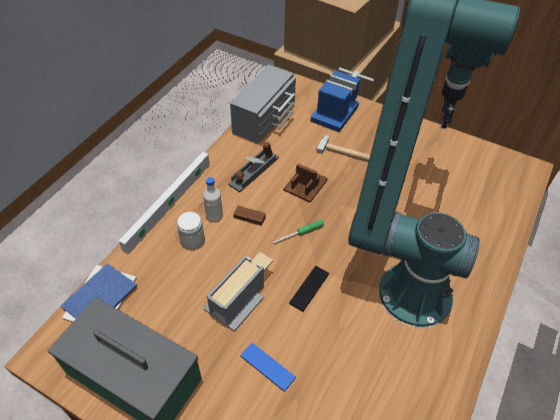

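Run:
```python
from h import *
S=np.load('scene0.npz');Q=np.load('side0.npz')
a=cv2.resize(S['im'][180:260,160:260],None,fx=4,fy=4,interpolation=3)
b=cv2.resize(Q['im'][150:210,270:340],None,fx=5,fy=5,interpolation=3)
c=cv2.resize(S['im'][160:240,320:430],None,fx=3.6,fy=3.6,interpolation=3)
e=cv2.resize(Q['im'][240:330,195:300],None,fx=3.8,fy=3.8,interpolation=3)
W=np.zeros((600,800,3),np.uint8)
W[:300,:400]=cv2.resize(a,(400,300));W[:300,400:]=cv2.resize(b,(400,300));W[300:,:400]=cv2.resize(c,(400,300));W[300:,400:]=cv2.resize(e,(400,300))
cv2.imwrite('pics/crop1.png',W[:,:,::-1])
for n,D in(('scene',S),('side',Q)):
    P,u,v=cloud(D['d'],D['K'],D['T'])
    def sel(lo,hi): return P[((P>lo)&(P<hi)).all(1)]
    A=sel([.44,.2,.1],[.54,.42,.113])
    r=cv2.minAreaRect(A[:,:2].astype(np.float32)); print(n,'upper',r,A[:,2].mean())
    A=sel([.44,.1,.05],[.53,.213,.08]); r=cv2.minAreaRect(A[:,:2].astype(np.float32)); print(n,'slat',r,np.median(A[:,2]))
    for z0,z1 in((.004,.02),(.038,.055),(.085,.104)):
        A=sel([.42,-.36,z0],[.66,-.12,z1]); r=cv2.minAreaRect(A[:,:2].astype(np.float32)); print(n,'stand',z0,len(A),r,np.median(A[:,2]),A.mean(0).round(3))
```

```text
scene upper ((0.4936010241508484, 0.31104230880737305), (0.19038571417331696, 0.08267541974782944), 82.83062744140625) 0.10730846823986319
scene slat ((0.4833783805370331, 0.1844889372587204), (0.06083044782280922, 0.06895136088132858), 85.88675689697266) 0.07081474451199375
scene stand 0.004 769 ((0.5319312810897827, -0.23668202757835388), (0.21689781546592712, 0.21641908586025238), 88.97647857666016) 0.011296488927976392 [ 0.552 -0.248  0.011]
scene stand 0.038 266 ((0.5386865735054016, -0.23647984862327576), (0.08574026077985764, 0.08785505592823029), 88.07151794433594) 0.0466975940360232 [ 0.545 -0.239  0.047]
scene stand 0.085 107 ((0.5366682410240173, -0.24468383193016052), (0.015005497261881828, 0.08805873990058899), 88.42059326171875) 0.09353936643713667 [ 0.54  -0.244  0.093]
side upper ((0.4917323887348175, 0.3147222399711609), (0.19298328459262848, 0.08147405087947845), 83.14279174804688) 0.1072282642596569
side slat ((0.4753834307193756, 0.18530605733394623), (0.05316322296857834, 0.05918966978788376), 83.39030456542969) 0.07059900550331012
side stand 0.004 663 ((0.5395303964614868, -0.2399296909570694), (0.2394362986087799, 0.23902785778045654), 0.16948647797107697) 0.008590241617221982 [ 0.528 -0.221  0.01 ]
side stand 0.038 118 ((0.5321789383888245, -0.22885215282440186), (0.08453655242919922, 0.08365121483802795), 0.4759743809700012) 0.04723979547123598 [ 0.529 -0.224  0.047]
side stand 0.085 93 ((0.5343376994132996, -0.23695574700832367), (0.02244981937110424, 0.08710699528455734), 89.77154541015625) 0.09242812100920642 [ 0.532 -0.237  0.092]
```

View pics/crop1.png

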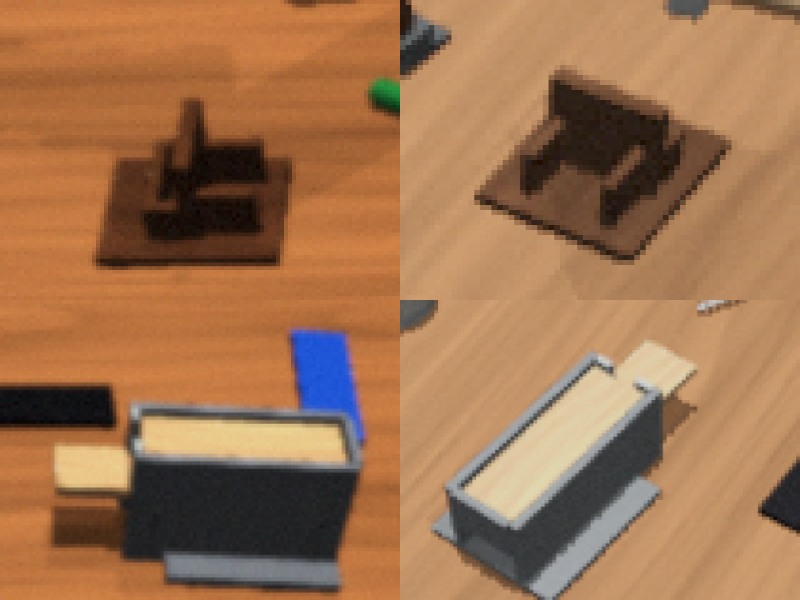

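Run:
```python
from h import *
p,M,s=tool(); T=np.array(camera_info('wrist')['world_to_cam']); K=camera_info('wrist')['K']
C=-T[:3,:3].T@T[:3,3]; print('cam in tool',(M.T@(C-p)).round(3),'\naxes in tool (cols x,y,z)\n',(M.T@T[:3,:3].T).round(3),K)
```

```text
cam in tool [ 0.073 -0.    -0.142] 
axes in tool (cols x,y,z)
 [[ 0.001 -0.959 -0.282]
 [ 1.     0.     0.002]
 [-0.002 -0.282  0.959]] [[335.07728037   0.         279.54304158]
 [  0.         335.07728037 208.68682806]
 [  0.           0.           1.        ]]
```

```bash
python3 -m handwheel '[[[5,-2,-0.7],-7,1],[[9,-4,-1.4],-14,1],[[13.5,-6,-2.1],-21,1],[[18,-8.4,-2.8],-28,1],[[22.5,-10.5,-3.5],-35,1],[[27,-12.6,-4.2],-42,1],[[31.5,-14.7,-4.9],-49,1],[[36,-16.8,-5.6],-56,1],[[40.5,-18.9,-6.3],-63,1],[[43,-20.5,-7],-69,1]]'
```

```text
clock: 2.1
position: [0.5211, -0.2658, 0.3016]
tcp_rot: [0.74, 0.673, 0.001, 0.0]
force: [0.5, -0.4, -0.2]
gripper_width: 0.0857
```

Run:
```python
from h import *
im,d,K,T=shot('wrist','w1.png'); np.savez('w1.npz',d=d,K=K,T=T,im=im)
P,u,v=cloud(d,K,T)
def sel(lo,hi): return P[((P>lo)&(P<hi)).all(1)]
for z0,z1 in((.007,.016),(.042,.053),(.09,.1)):
    A=sel([.42,-.38,z0],[.68,-.12,z1]); r=cv2.minAreaRect(A[:,:2].astype(np.float32)); print(z0,len(A),r,np.median(A[:,2]),np.percentile(A,[1,50,99],axis=0).round(4).tolist())
A=sel([.42,-.38,.003],[.68,-.12,.11])
# top view height map, 1 px = 0.5 mm
H=np.zeros((480,480),np.uint8)
i=((A[:,1]+.36)/.0005).astype(int); j=((A[:,0]-.42)/.0005).astype(int); o=np.argsort(A[:,2]); ok=(i>=0)&(i<480)&(j>=0)&(j<480)
o=o[ok[o]]; H[i[o],j[o]]=(A[o,2]*2300).clip(0,255)
H=cv2.dilate(H,np.ones((3,3)))
W=np.zeros((480,800),np.uint8);W[:,:480]=H[::-1];W=cv2.cvtColor(W,8);W[:240,480:]=cv2.resize(im[:,:,::-1],(320,240));cv2.imwrite('pics/h1.png',W)
```

```text
0.007 6949 ((0.5367642045021057, -0.24473950266838074), (0.14018070697784424, 0.12008405476808548), 88.3085708618164) 0.011297336070895036 [[0.4776, -0.313, 0.0092], [0.5362, -0.2259, 0.0113], [0.5959, -0.1754, 0.0134]]
0.042 835 ((0.5372269749641418, -0.23499256372451782), (0.08458802849054337, 0.08296846598386765), 87.241455078125) 0.047228599384344774 [[0.495, -0.2767, 0.0424], [0.5375, -0.2689, 0.0472], [0.577, -0.2026, 0.0527]]
0.09 1091 ((0.5367456078529358, -0.24242828786373138), (0.014303515665233135, 0.0838124081492424), 88.1797103881836) 0.09415871932821464 [[0.4958, -0.2496, 0.0909], [0.5369, -0.2421, 0.0942], [0.5777, -0.2349, 0.0961]]
```

View pics/h1.png

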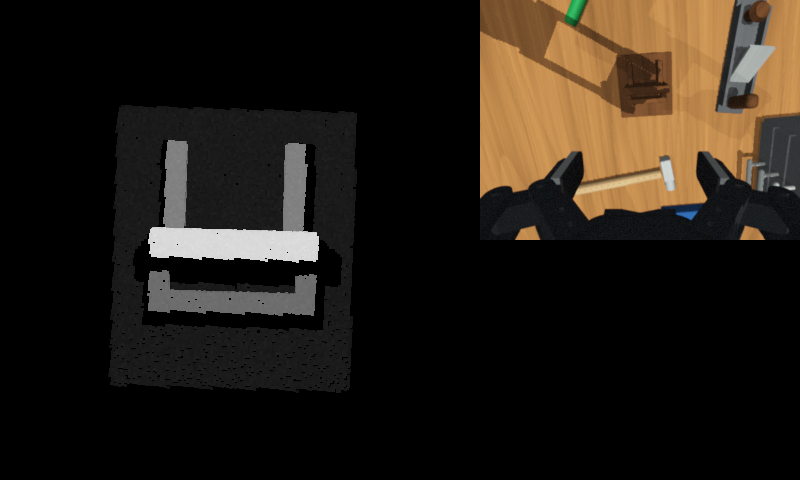

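```bash
python3 -m handwheel '[[[4.5,-0.9,0.3],0,1],[[9,-1.8,0.5],0,1],[[13.5,-2.7,0.7],0,1],[[18,-3.6,0.9],0,1],[[22.5,-4.5,1.2],0,1],[[27,-5.4,1.4],0,1],[[31.5,-6.3,1.7],0,1],[[36,-7.2,2],0,1],[[39,-7.8,2],0,1],[[39,-7.8,2],0,1]]'
python3 - <<'E'
from h import *
p,M,s=tool(); print(p.round(4),np.degrees(np.arctan2(M[1,0],M[0,0])))
im,d,K,T=shot('wrist','w2.png'); np.savez('w2.npz',d=d,K=K,T=T,im=im)
P,u,v=cloud(d,K,T)
def sel(lo,hi): return P[((P>lo)&(P<hi)).all(1)]
for nm,lo,hi in(('slat',[.43,.1,.062],[.54,.215,.08]),('upper',[.43,.2,.098],[.56,.42,.11]),('rim',[.43,.19,.111],[.56,.42,.125]),('foot',[.40,.2,.007],[.6,.45,.017])):
    A=sel(lo,hi); r=cv2.minAreaRect(A[:,:2].astype(np.float32)); print(nm,len(A),r,np.median(A[:,2]),np.percentile(A,[1,50,99],axis=0).round(4).tolist())
A=sel([.4,.08,.03],[.6,.45,.13])
H=np.zeros((480,480),np.uint8)
i=((A[:,1]-.1)/.0005).astype(int); j=((A[:,0]-.38)/.0005).astype(int); o=np.argsort(A[:,2]); ok=(i>=0)&(i<480)&(j>=0)&(j<480)
o=o[ok[o]]; H[i[o],j[o]]=(A[o,2]*2000).clip(0,255)
W=np.zeros((480,800),np.uint8);W[:,:480]=cv2.dilate(H,np.ones((3,3)))[::-1];W=cv2.cvtColor(W,8);W[:240,480:]=cv2.resize(im[:,:,::-1],(320,240));cv2.imwrite('pics/h2.png',W)
E
```

```text
clock: 3.15
position: [0.4795, 0.1309, 0.2813]
tcp_rot: [0.741, 0.672, 0.0, -0.001]
force: [-0.3, -0.1, -0.8]
gripper_width: 0.0853
[0.4795 0.1309 0.2813] 84.4334752894191
slat 3043 ((0.47938933968544006, 0.18750421702861786), (0.06038984656333923, 0.053478095680475235), 82.96885681152344) 0.0712247654943718 [[0.4517, 0.157, 0.0696], [0.48, 0.1873, 0.0712], [0.5067, 0.2144, 0.073]]
upper 5359 ((0.4875267446041107, 0.25576645135879517), (0.07245225459337234, 0.07278075069189072), 83.1701431274414) 0.1071139662119138 [[0.4573, 0.2262, 0.0998], [0.4881, 0.2602, 0.1071], [0.5173, 0.291, 0.109]]
rim 2221 ((0.48727649450302124, 0.25489363074302673), (0.07063417881727219, 0.07626889646053314), 83.20479583740234) 0.1140009593957024 [[0.4476, 0.2171, 0.1117], [0.4973, 0.2517, 0.114], [0.5272, 0.2907, 0.1159]]
foot 1598 ((0.48919618129730225, 0.26913321018218994), (0.09955331683158875, 0.1301872432231903), 83.19021606445312) 0.011010938774338994 [[0.4253, 0.2505, 0.0085], [0.5414, 0.2868, 0.011], [0.5573, 0.3217, 0.0132]]
```

View pics/h2.png

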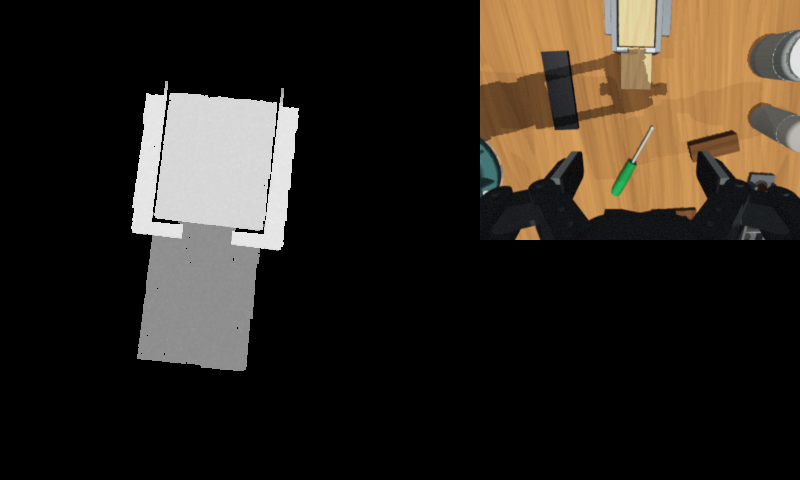

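```bash
python3 -m handwheel '[[[1.4,-0.2,2.5],0.5,1],[[2.8,-0.4,5],1,1],[[4.2,-0.6,8],1.3,1],[[4.2,-0.6,11],1.3,1],[[4.2,-0.6,14],1.3,1],[[4.2,-0.6,17],1.3,1],[[4.2,-0.6,20],1.3,1],[[4.2,-0.6,22.5],1.3,1],[[4.2,-0.6,23.7],1.3,1],[[4.2,-0.6,23.7],1.3,1]]'
python3 - <<'E'
from h import *
p,M,s=tool(); print(p.round(4),np.degrees(np.arctan2(M[1,0],M[0,0])),s['force'].round(2))
im,d,K,T=shot('wrist','w3.png'); np.savez('w3.npz',d=d,K=K,T=T,im=im)
P,u,v=cloud(d,K,T); P=(P-p)@M
k=(P[:,2]>-.04)&(P[:,2]<-.015)&(abs(P[:,1])<.035)&(P[:,0]<.07)&(P[:,0]>-.05); A=P[k]
print(len(A),np.percentile(A,[0.5,50,99.5],axis=0).round(4).tolist(),cv2.minAreaRect(A[:,:2].astype(np.float32)))
E
```

```text
clock: 4.2
position: [0.4777, 0.1689, 0.0431]
tcp_rot: [0.75, 0.662, -0.001, -0.001]
force: [-0.0, -0.5, 0.8]
gripper_width: 0.0856
[0.4777 0.1689 0.0431] 82.85702657246021 [-0.04 -0.46  0.83]
21326 [[-0.0104, -0.0276, -0.03], [0.022, -0.0014, -0.0283], [0.0543, 0.0254, -0.0268]] ((0.022115372121334076, -0.0011856723576784134), (0.05424287170171738, 0.06828206032514572), 89.7627182006836)
```

View pics/w3.png

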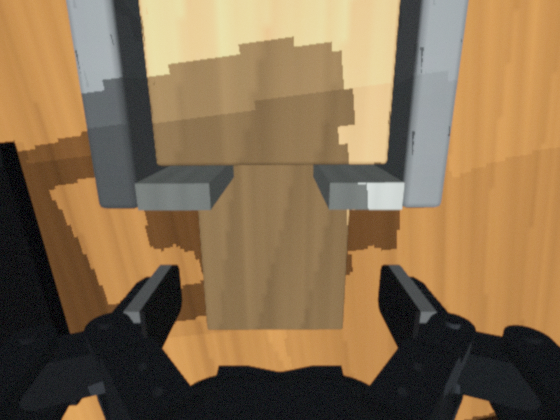

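```bash
python3 -m handwheel '[[[0.2,-0.1,0],0,1],[[0.2,-0.1,0],0,1],[[0.2,-0.1,0],0,0],[[0.2,-0.1,0],0,0],[[0.2,-0.1,0],0,0],[[0.2,-0.1,0],0,0],[[0.2,-0.1,0],0,0],[[0.2,-0.1,0],0,0],[[0.2,-0.1,0],0,0],[[0.2,-0.1,0],0,0]]' 25
```

```text
clock: 5.25
position: [0.478, 0.1724, 0.0448]
tcp_rot: [0.749, 0.662, 0.0, 0.0]
force: [-0.3, 0.1, 5.0]
gripper_width: 0.0534
```

```bash
python3 -m handwheel '[[[-0.5,0,-0.1],0,0],[[-1.6,0,-0.1],0,0],[[-2.8,0,-0.1],0,0],[[-4,0,-0.1],0,0],[[-5.2,0,-0.1],0,0],[[-6.4,0,-0.1],0,0],[[-7.6,0,-0.1],0,0],[[-8.7,0,-0.1],0,0],[[-9.3,0,-0.1],0,0],[[-9.3,0,-0.1],0,0]]' 25
python3 - <<'E'
from h import *
p,M,s=tool(); print(p.round(4),s['force'].round(2),s['torque'].round(3))
im,d,K,T=shot('wrist','w4.png'); np.savez('w4.npz',d=d,K=K,T=T,im=im)
P,u,v=cloud(d,K,T); Q=(P-p)@M
for x0 in np.arange(-.02,.2,.01):
    k=(abs(Q[:,1])<.010)&(Q[:,0]>x0)&(Q[:,0]<x0+.01)&(P[:,2]>.02); A=P[k]
    print(round(x0,3),len(A),np.percentile(A[:,2],[5,50,95]).round(4) if len(A)>5 else '')
E
```

```text
clock: 6.25
position: [0.4658, 0.0787, 0.0452]
tcp_rot: [0.75, 0.662, -0.001, -0.0]
force: [-0.2, -1.6, -0.1]
gripper_width: 0.0534
[0.4658 0.0787 0.0452] [-0.16 -1.61 -0.14] [-0.277  0.014  0.028]
-0.02 420 [0.0705 0.0715 0.0723]
-0.01 1114 [0.0706 0.0715 0.0724]
0.0 1209 [0.0706 0.0715 0.0725]
0.01 5883 [0.071  0.1255 0.1331]
0.02 1465 [0.0705 0.0715 0.1395]
0.03 1438 [0.0705 0.0714 0.0724]
0.04 1552 [0.0704 0.0714 0.0724]
0.05 1663 [0.0704 0.0714 0.0724]
0.06 1796 [0.0703 0.0714 0.0724]
0.07 1940 [0.0703 0.0713 0.0724]
0.08 2074 [0.0702 0.0713 0.0724]
0.09 2256 [0.0702 0.0713 0.0724]
0.1 1130 [0.0701 0.0713 0.0724]
0.11 0 
0.12 0 
0.13 0 
0.14 0 
0.15 0 
0.16 0 
0.17 0 
0.18 0 
0.19 0
```

```bash
python3 -m handwheel '[[[0,0,-0.7],0,0],[[0.05,0,-1.4],0,0],[[0.1,0,-2.1],0,0],[[0.2,0,-2.8],0,0],[[0.3,0,-3.5],0,0],[[0.4,0,-4.2],0,0],[[0.6,0,-4.9],0,0],[[0.8,0,-5.6],0,0],[[1.05,0,-6.3],0,0],[[1.15,0,-6.5],0,0]]' 20
cat >> h.py <<'E'
def prof(name,xs=(-.03,.2),zmin=.005,y=.010):
    p,M,s=tool(); print('tcp',p.round(4),'F',s['force'].round(2),'tau',s['torque'].round(3),'w',round(s['gripper_width'],4),'t',round(s['clock'],2))
    im,d,K,T=shot('wrist',name+'.png'); np.savez(name+'.npz',d=d,K=K,T=T,im=im,p=p,M=M)
    P,u,v=cloud(d,K,T); Q=(P-p)@M
    for x0 in np.arange(*xs,.01):
        k=(abs(Q[:,1])<y)&(Q[:,0]>x0)&(Q[:,0]<x0+.01)&(P[:,2]>zmin); A=P[k]
        if len(A)>5: print(round(x0+.005,3),len(A),np.percentile(A[:,2],[5,50,95]).round(4))
    return P,Q,im,d,p,M
E
python3 -c "
from h import *
prof('w5')"
```

```text
clock: 7.3
position: [0.4681, 0.0915, 0.1112]
tcp_rot: [0.749, 0.662, 0.0, 0.0]
force: [-0.9, -1.7, -3.6]
gripper_width: 0.0535
tcp [0.4681 0.0915 0.1112] F [-0.88 -1.72 -3.62] tau [-0.421  0.053  0.055] w 0.0535 t 7.3
-0.015 254 [0.1412 0.1422 0.1432]
-0.005 1484 [0.1372 0.1397 0.1421]
0.005 1480 [0.1325 0.135  0.1377]
0.015 6032 [0.1289 0.1913 0.199 ]
0.025 1452 [0.1232 0.1258 0.2053]
0.035 1306 [0.1185 0.1209 0.1233]
0.045 1247 [0.1137 0.1161 0.1185]
0.055 1196 [0.109  0.1114 0.1139]
0.065 1171 [0.1042 0.1067 0.1091]
0.075 1117 [0.0995 0.1019 0.1043]
0.085 1077 [0.095  0.0972 0.0996]
0.095 1046 [0.0903 0.0926 0.0949]
0.105 1002 [0.0855 0.088  0.0902]
0.115 968 [0.0808 0.0832 0.0855]
0.125 43 [0.0792 0.0803 0.0812]
```

```bash
python3 -m handwheel '[[[0.15,0,-0.4],0,0],[[0.3,0,-0.8],0,0],[[0.5,0,-1.2],0,0],[[0.7,0,-1.6],0,0],[[0.85,0,-2],0,0],[[1.05,0,-2.3],0,0],[[1.2,0,-2.6],0,0],[[1.4,0,-2.9],0,0],[[1.6,0,-3.2],0,0],[[1.7,0,-3.4],0,0]]' 20 && python3 -c "
from h import *
P,Q,im,d,p,M=prof('w6',(-.02,.16))"
```

```text
clock: 8.35
position: [0.4699, 0.1084, 0.1446]
tcp_rot: [0.749, 0.662, 0.0, -0.0]
force: [1.1, 0.1, -4.2]
gripper_width: 0.0533
tcp [0.4699 0.1084 0.1446] F [ 1.08  0.07 -4.19] tau [-0.393  0.006 -0.035] w 0.0533 t 8.35
-0.015 77 [0.1715 0.1727 0.178 ]
-0.005 1728 [0.1711 0.175  0.1784]
0.005 1673 [0.1626 0.167  0.1711]
0.015 6106 [0.156  0.2246 0.2324]
0.025 1428 [0.1459 0.1505 0.2386]
0.035 1169 [0.1376 0.1415 0.1454]
0.045 1070 [0.1292 0.1331 0.1371]
0.055 963 [0.1207 0.1247 0.1285]
0.065 885 [0.1122 0.1162 0.1202]
0.075 783 [0.1038 0.1079 0.1116]
0.085 719 [0.0955 0.0997 0.1033]
0.095 664 [0.0873 0.0911 0.095 ]
0.105 615 [0.0786 0.0827 0.0866]
0.115 706 [0.0705 0.0744 0.0787]
0.125 814 [0.0804 0.095  0.106 ]
```

View pics/w6.png

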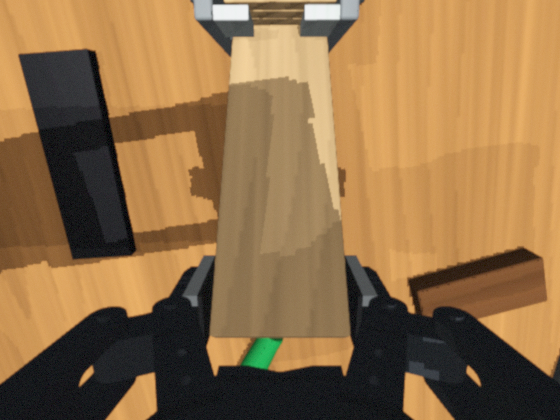

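```bash
python3 -m handwheel '[[[-0.7,0,-0.6],0,0],[[-1.5,0,-1.2],0,0],[[-2.5,0,-2.1],0,0],[[-4,0,-3.4],0,0],[[-5.5,0,-4.8],0,0],[[-7,0,-6.2],0,0],[[-8.5,0,-7.5],0,0],[[-9.5,0,-8],0,0],[[-10,0,-8],0,0],[[-10,0,-8],0,0]]' 25 && python3 -c "
from h import *
P,Q,im,d,p,M=prof('w7',(-.02,.16))
A=P[(P[:,2]>.05)&(abs(P[:,0]-.49)<.05)&(P[:,1]>.21)]
print(len(A), np.percentile(A,[1,50,99],axis=0).round(3).tolist() if len(A) else '')
o=np.array([.5366,-.2496]);a=np.radians(88.2);e=np.array([np.cos(a),np.sin(a)])
def to(sx,z):
    g=np.r_[o+sx*e,z-.0205]-p; return (M.T@g*100).round(2)
print('yaw',np.degrees(np.arctan2(M[1,0],M[0,0])), to(-.128,.24))"
```

```text
clock: 9.4
position: [0.4573, 0.0083, 0.2242]
tcp_rot: [0.75, 0.662, 0.0, -0.0]
force: [0.4, 0.8, -0.7]
gripper_width: 0.0535
tcp [0.4573 0.0083 0.2242] F [ 0.35  0.8  -0.68] tau [-0.051  0.019 -0.004] w 0.0535 t 9.4
-0.015 75 [0.2511 0.2521 0.2576]
-0.005 1727 [0.2508 0.2545 0.258 ]
0.005 1679 [0.2425 0.2466 0.2508]
0.015 6103 [0.2356 0.3042 0.312 ]
0.025 1428 [0.2259 0.2302 0.3186]
0.035 1173 [0.2175 0.2214 0.2254]
0.045 1072 [0.2091 0.2131 0.2169]
0.055 959 [0.2008 0.2048 0.2086]
0.065 892 [0.1924 0.1964 0.2002]
0.075 790 [0.1841 0.188  0.1919]
0.085 722 [0.176  0.1798 0.1836]
0.095 681 [0.1678 0.1715 0.1755]
0.105 611 [0.1594 0.1633 0.1669]
0.115 580 [0.1507 0.1548 0.1585]
0.125 40 [0.1488 0.15   0.1513]
0 
yaw 82.85111988220359 [-37.35  12.28   0.46]
```

```bash
python3 -m handwheel '[[[-2.5,0.8,0],-0.5,0],[[-6.5,2.1,0],-1.2,0],[[-11,3.6,0],-2,0],[[-15.5,5.1,0.1],-2.8,0],[[-20,6.6,0.2],-3.5,0],[[-24.5,8.1,0.3],-4.2,0],[[-29,9.5,0.4],-4.8,0],[[-33,10.8,0.4],-5.3,0],[[-36,11.8,0.4],-5.3,0],[[-37.4,12.3,0.4],-5.3,0]]' 25
cat >> h.py <<'E'
def goal(p,M):
    o=np.array([.5366,-.2496]);a=np.radians(88.2);e=np.array([np.cos(a),np.sin(a)]);n=np.array([np.sin(a),-np.cos(a)])
    r=p[:2]-o
    print('stand x %.1f lateral %.1f grip z %.1f mm yaw err %.2f'%(1e3*r@e,1e3*r@n,1e3*p[2]+20.5,np.degrees(np.arctan2(M[1,0],M[0,0]))-88.2))
E
python3 -c "
from h import *
P,Q,im,d,p,M=prof('w8',(-.02,.16))
goal(p,M)
k=(abs(Q[:,1])<.04)&(Q[:,0]>.04)&(Q[:,0]<.10)&(abs(P[:,2]-(p[2]+.0205+.0078-.84*Q[:,0]))<.006)
A=Q[k];print('slat width in tool y',np.percentile(A[:,1],[.5,99.5]).round(4),len(A))
top=Q[k]; print('foot end x', np.percentile(Q[(abs(Q[:,1])<.02)&(abs(P[:,2]-(p[2]+.0205+.0078-.84*Q[:,0]))<.006)][:,0],[0.5,99.5]).round(4))"
```

```text
clock: 10.45
position: [0.534, -0.3796, 0.2189]
tcp_rot: [0.718, 0.696, -0.0, -0.0]
force: [-0.3, 0.6, -1.0]
gripper_width: 0.0536
tcp [ 0.534  -0.3796  0.2189] F [-0.28  0.6  -1.01] tau [-0.068 -0.022  0.039] w 0.0536 t 10.45
-0.015 97 [0.2456 0.247  0.2523]
-0.005 1741 [0.2452 0.2492 0.2526]
0.005 1693 [0.2369 0.2412 0.2456]
0.015 6067 [0.2303 0.2989 0.3067]
0.025 1417 [0.2204 0.2247 0.3129]
0.035 1178 [0.2121 0.216  0.2198]
0.045 1062 [0.2038 0.2077 0.2117]
0.055 961 [0.1954 0.1993 0.2033]
0.065 889 [0.1869 0.1911 0.1949]
0.075 786 [0.1789 0.1827 0.1865]
0.085 732 [0.1706 0.1745 0.1784]
0.095 686 [0.1621 0.1662 0.1698]
0.105 609 [0.1539 0.1575 0.1613]
0.115 568 [0.1456 0.1494 0.153 ]
0.125 36 [0.1436 0.1448 0.1458]
0.135 370 [0.0929 0.0941 0.0955]
0.145 172 [0.0922 0.094  0.0952]
stand x -130.0 lateral 1.5 grip z 239.4 mm yaw err -0.04
slat width in tool y [-0.0255  0.0276] 13697
foot end x [-0.0097  0.1194]
```

View pics/w8.png

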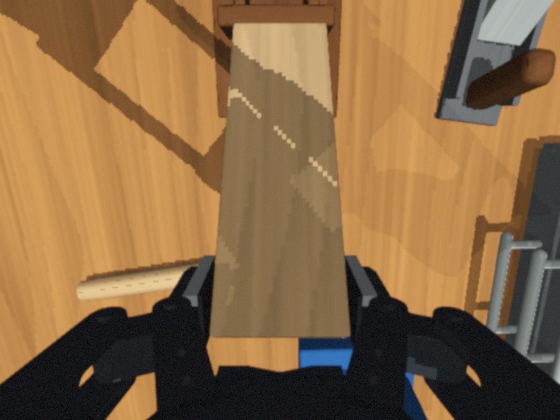

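```bash
python3 -m handwheel '[[[0.3,-0.1,0.7],0,0],[[0.5,-0.2,1.8],0,0],[[0.5,-0.2,3],0,0],[[0.5,-0.2,4.2],0,0],[[0.5,-0.2,5.4],0,0],[[0.5,-0.2,6.6],0,0],[[0.5,-0.2,7.6],0,0],[[0.5,-0.2,8.4],0,0],[[0.5,-0.2,8.9],0,0],[[0.5,-0.2,8.9],0,0]]' 25 && python3 -c "
from h import *
P,Q,im,d,p,M=prof('w9',(.09,.16))
goal(p,M)"
```

```text
clock: 11.5
position: [0.5313, -0.3721, 0.1305]
tcp_rot: [0.718, 0.696, 0.0, -0.001]
force: [-0.1, 1.4, -1.1]
gripper_width: 0.0537
tcp [ 0.5313 -0.3721  0.1305] F [-0.1   1.39 -1.09] tau [-0.067 -0.002 -0.025] w 0.0537 t 11.5
0.095 690 [0.0739 0.0777 0.0815]
0.105 612 [0.0652 0.0692 0.0732]
0.115 569 [0.0572 0.0609 0.0648]
0.125 892 [0.0503 0.0719 0.0892]
stand x -122.6 lateral -1.4 grip z 151.0 mm yaw err 0.02
```

```bash
python3 -m handwheel '[[[0.5,0,-0.35],0,0],[[1.1,0,-0.8],0,0],[[1.6,0,-1.2],0,0],[[2.1,0,-1.6],0,0],[[2.6,0,-2],0,0],[[3.1,0,-2.35],0,0],[[3.6,0,-2.7],0,0],[[4.2,0,-3.05],0,0],[[4.8,0,-3.35],0,0],[[5.3,0,-3.55],0,0]]' 20 && python3 -c "
from h import *
P,Q,im,d,p,M=prof('w10',(-.02,.12))
goal(p,M)"
```

```text
clock: 12.55
position: [0.5342, -0.32, 0.1685]
tcp_rot: [0.718, 0.696, -0.0, 0.002]
force: [-0.2, -4.4, 2.8]
gripper_width: 0.0535
tcp [ 0.5342 -0.32    0.1685] F [-0.19 -4.38  2.81] tau [-1.068  0.014  0.01 ] w 0.0535 t 12.55
-0.015 454 [0.2014 0.2034 0.2047]
-0.005 2116 [0.1942 0.2013 0.2063]
0.005 2125 [0.1754 0.185  0.1934]
0.015 6187 [0.1591 0.2484 0.2562]
0.025 1245 [0.1365 0.1466 0.2628]
0.035 873 [0.1167 0.1262 0.1346]
0.045 688 [0.0973 0.1066 0.1148]
0.055 546 [0.0774 0.0869 0.0954]
0.065 428 [0.0588 0.0679 0.0758]
0.075 548 [0.0918 0.0941 0.0953]
0.085 287 [0.0113 0.0939 0.0953]
0.095 293 [0.0099 0.0113 0.0124]
0.105 311 [0.0102 0.0112 0.0124]
0.115 328 [0.0097 0.0112 0.0123]
stand x -70.4 lateral -0.1 grip z 189.0 mm yaw err 0.03
```

```bash
python3 -m handwheel '[[[0.5,0,-0.05],0,0],[[1,0,-0.1],0,0],[[1.5,0,-0.2],0,0],[[2.1,0,-0.4],0,0],[[2.7,0,-0.55],0,0],[[3.3,0,-0.7],0,0],[[3.9,0,-0.8],0,0],[[4.4,0,-0.85],0,0],[[4.8,0,-0.85],0,0],[[5.1,0,-0.85],0,0]]' 20 && python3 -c "
from h import *
P,Q,im,d,p,M=prof('w11',(-.02,.06))
goal(p,M)
im2,d2,K,T=shot('side','s1.png')
E=cv2.resize(im2[60:220,250:390],None,fx=4,fy=4,interpolation=3)[:,:,::-1];cv2.imwrite('pics/s1c.png',E[:600])"
```

```text
clock: 13.6
position: [0.5348, -0.2678, 0.1752]
tcp_rot: [0.718, 0.696, -0.0, -0.0]
force: [0.1, -3.7, 1.6]
gripper_width: 0.0536
tcp [ 0.5348 -0.2678  0.1752] F [ 0.13 -3.67  1.6 ] tau [-0.921 -0.008  0.044] w 0.0536 t 13.6
-0.015 427 [0.213  0.2139 0.2148]
-0.005 2809 [0.1954 0.2104 0.2153]
0.005 3237 [0.1218 0.1672 0.1935]
0.015 5310 [0.0937 0.2565 0.2631]
0.025 520 [0.0933 0.0945 0.2707]
0.035 712 [0.0106 0.0554 0.0944]
0.045 254 [0.01   0.0114 0.0125]
0.055 246 [0.0103 0.0114 0.0125]
stand x -18.3 lateral -1.3 grip z 195.7 mm yaw err 0.04
```

View pics/s1c.png

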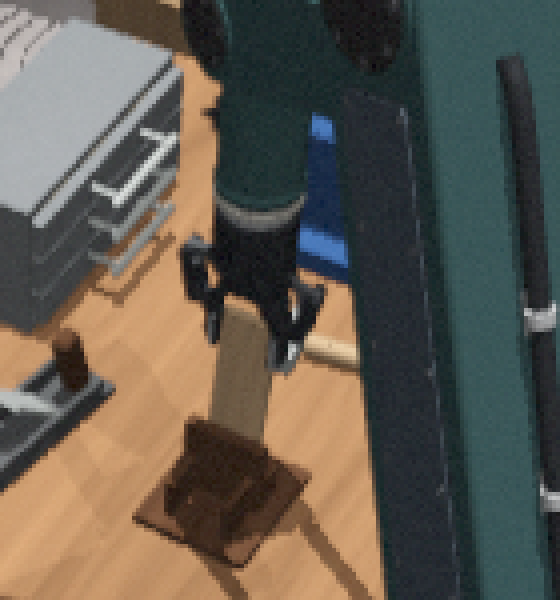

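```bash
cat >> h.py <<'E'
def tilt(name):
    w=np.load(name+'.npz'); p,M=w['p'],w['M']; P,u,v=cloud(w['d'],w['K'],w['T']); Q=(P-p)@M
    k=(abs(Q[:,1])<.02)&(P[:,2]>.1)&(P[:,2]<p[2]+.025)&(abs(Q[:,0]-.006)<.02)
    A=np.c_[P[k][:,2],np.ones(k.sum())]; x=Q[k][:,0]
    for _ in range(4):
        c=np.linalg.lstsq(A,x,rcond=None)[0]; r=abs(x-A@c); g=r<max(.0015,2*np.median(r)); A,x=A[g],x[g]
    th=np.degrees(np.arctan2(-1,c[0])); print('tilt',round(-th,2),'back face tool x at z=%.3f: %.4f, at z=.095 %.4f'%(p[2]+.0205,c[0]*(p[2]+.0205)+c[1],c[0]*.095+c[1]),len(x))
E
python3 -c "
from h import *
tilt('w11'); tilt('w10')"
```

```text
tilt 97.15 back face tool x at z=0.196: -0.0002, at z=.095 0.0125 7870
tilt 117.15 back face tool x at z=0.189: 0.0024, at z=.095 0.0506 8576
```

```bash
python3 -m handwheel '[[[0.5,0.05,0],0,0],[[1,0.05,0],0,0],[[1.5,0.05,0],0,0],[[1.6,0.05,0.2],0,0],[[1.6,0.05,0.7],0,0],[[1.6,0.05,1.3],0,0],[[1.6,0.05,1.9],0,0],[[1.6,0.05,2.4],0,0],[[1.6,0.05,2.7],0,0],[[1.6,0.05,2.7],0,0]]' 20 && python3 -c "
from h import *
P,Q,im,d,p,M=prof('w12',(-.02,.06))
goal(p,M);tilt('w12')"
```

```text
clock: 14.7
position: [0.5354, -0.2521, 0.1474]
tcp_rot: [0.718, 0.696, -0.0, -0.001]
force: [0.1, -1.9, -2.4]
gripper_width: 0.0534
tcp [ 0.5354 -0.2521  0.1474] F [ 0.14 -1.86 -2.43] tau [-0.692 -0.002  0.051] w 0.0534 t 14.7
-0.015 340 [0.1864 0.1872 0.1881]
-0.005 4493 [0.1343 0.1748 0.1879]
0.005 1428 [0.0918 0.1068 0.1485]
0.015 5838 [0.0417 0.2278 0.2353]
0.025 396 [0.0103 0.0116 0.2433]
0.035 289 [0.0101 0.0113 0.0125]
0.045 297 [0.0102 0.0112 0.0123]
0.055 324 [0.0101 0.0112 0.0124]
stand x -2.5 lateral -1.1 grip z 167.9 mm yaw err 0.02
tilt 91.35 back face tool x at z=0.168: -0.0009, at z=.095 0.0008 5741
```

```bash
python3 -m handwheel '[[[0,0,0.15],0,0],[[0,0,0.3],0,0],[[0,0,0.45],0,0],[[0,0,0.55],0,0],[[0,0,0.65],0,0],[[0,0,0.7],0,0],[[0,0,0.75],0,0],[[0,0,0.75],0,0],[[0,0,0.75],0,0],[[0,0,0.75],0,0]]' 20 && python3 -c "
from h import *
P,Q,im,d,p,M=prof('w13',(-.02,.0))
goal(p,M);tilt('w13')"
```

```text
clock: 15.75
position: [0.536, -0.2524, 0.1414]
tcp_rot: [0.718, 0.696, 0.0, 0.0]
force: [-0.9, -1.3, 6.1]
gripper_width: 0.0536
tcp [ 0.536  -0.2524  0.1414] F [-0.88 -1.33  6.13] tau [-0.456  0.347  0.015] w 0.0536 t 15.75
-0.015 337 [0.1804 0.1812 0.182 ]
-0.005 4293 [0.1334 0.1704 0.182 ]
stand x -2.9 lateral -0.5 grip z 161.9 mm yaw err 0.03
tilt 91.52 back face tool x at z=0.162: -0.0009, at z=.095 0.0009 5514
```

```bash
python3 -m handwheel '[[[0.1,0,-0.05],0,0],[[0.2,0,-0.1],0,0],[[0.3,0,-0.1],0,0],[[0.3,0,-0.1],0,0],[[0.3,0,-0.1],0,0],[[0.3,0,-0.1],0,0.7],[[0.3,0,-0.1],0,0.8],[[0.3,0,-0.1],0,1],[[0.3,0,-0.1],0,1],[[0.3,0,-0.1],0,1]]' 20 && python3 -c "
from h import *
P,Q,im,d,p,M=prof('w14',(-.02,.0))
goal(p,M);tilt('w14')"
```

```text
clock: 16.8
position: [0.5359, -0.2492, 0.1418]
tcp_rot: [0.718, 0.696, 0.0, -0.0]
force: [-0.0, 0.0, -1.0]
gripper_width: 0.0854
tcp [ 0.5359 -0.2492  0.1418] F [-0.01  0.01 -0.97] tau [-0.023  0.04  -0.019] w 0.0854 t 16.8
-0.015 208 [0.1804 0.1813 0.182 ]
-0.005 4204 [0.1037 0.1664 0.182 ]
stand x 0.4 lateral -0.7 grip z 162.3 mm yaw err 0.03
tilt 89.95 back face tool x at z=0.162: -0.0002, at z=.095 -0.0002 5226
```

```bash
python3 -m handwheel '[[[0,0,-1],0,1],[[0,0,-2.5],0,1],[[0,0,-4],0,1],[[0,0,-6],0,1],[[0,0,-8],0,1],[[0,0,-10],0,1],[[0,0,-12],0,1],[[-2,0,-14],0,1],[[-5,0,-15],0,1],[[-8,0,-15],0,1]]'
python3 - <<'E'
from h import *
P,Q,im,d,p,M=prof('w15',(.2,.2))
A=P[(P[:,2]>.14)&(P[:,2]<.2)&(abs(P[:,0]-.536)<.06)&(abs(P[:,1]+.255)<.05)]
T_=A[A[:,2]>.176]; print('top z',np.median(T_[:,2]),cv2.minAreaRect(T_[:,:2].astype(np.float32)))
a,da,K,T=shot('scene','s2.png'); b,db,K2,T2=shot('side','s3.png')
for n,dd,k,t in(('scene',da,K,T),('side',db,K2,T2)):
    P,_,_=cloud(dd,k,t); A=P[((P>[.44,.21,.06])&(P<[.54,.42,.13])).all(1)]; q=A[(abs(A[:,2]-.095)<.006)]
    print(n,'stack top',np.median(q[:,2]),cv2.minAreaRect(q[:,:2].astype(np.float32)))
    s0=np.load(n+'0.npz'); 
W=np.zeros((600,800,3),np.uint8)
W[:300,:400]=cv2.resize(a[150:240,150:270],(400,300));W[300:,:400]=cv2.resize(a[160:240,320:427],(400,300))
W[:300,400:]=cv2.resize(b[120:225,240:380],(400,300));W[300:,400:]=cv2.resize(b[240:330,195:315],(400,300))
cv2.imwrite('pics/fin.png',W[:,:,::-1])
E
```

```text
clock: 17.85
position: [0.5345, -0.3305, 0.2952]
tcp_rot: [0.718, 0.696, 0.0, 0.002]
force: [0.5, 1.0, 0.1]
gripper_width: 0.0853
tcp [ 0.5345 -0.3305  0.2952] F [0.53 0.96 0.1 ] tau [-0.011 -0.001 -0.008] w 0.0853 t 17.85
top z 0.18123874783818836 ((0.5368625521659851, -0.25523921847343445), (0.011233296245336533, 0.053738415241241455), 88.33744049072266)
scene stack top 0.0953456869689234 ((0.4966142475605011, 0.30766957998275757), (0.18368585407733917, 0.07878593355417252), 82.846435546875)
side stack top 0.09541830978096208 ((0.4887283742427826, 0.3169373869895935), (0.1913575381040573, 0.07621437311172485), 82.31610107421875)
```

View pics/fin.png

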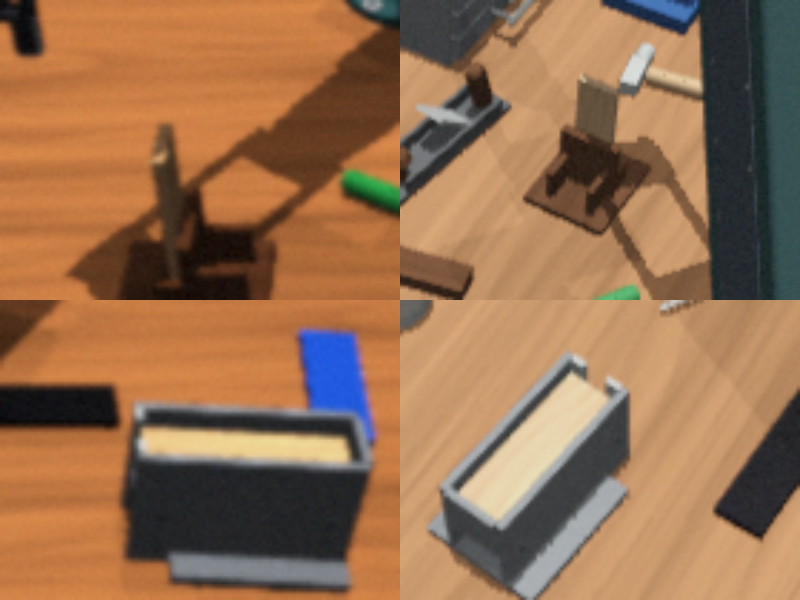

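View pics/s2.png

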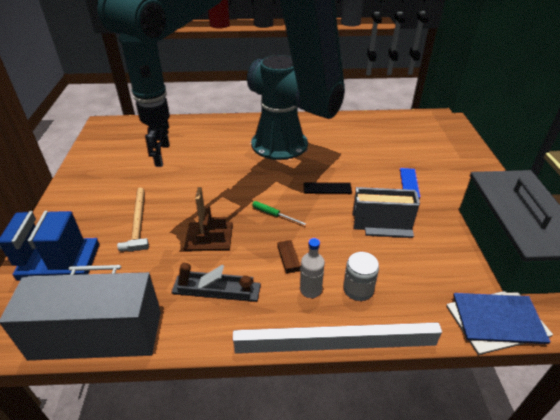

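The pictures show the slat standing upright in the pocket at (200,205), with its top at 0.181–0.182 m. The stack has dropped 12 mm and all three slats are inside the chute at (386,205). The bystanders are where they were, so I'm handing in.

```bash
python3 -c "
from cell import *
print(hand_in())"
```

```text
the job is handed in; nothing more can be done
None
```

The bottom slat now stands on end in the pocket of the finishing stand, fully down and upright. The job was handed in at about 18 s of the 48 s allowed.

**What I did:** I gripped the slat by its edges about 16 mm from its front end and drew it level until about 13 mm was still under the gate. I then lifted the front, so that the slat turned in the pads against the gate to 40°, and pulled it clear. At the stand I tipped the rear end in behind the lip and straightened the slat against the backrest. I lowered it until it met the floor with about 6 N, released it and backed off.

**Last checks, after release:**
- **Slat:** It leans less than 0.1° from upright. Its top measures 181–182 mm above the bench, against 182 mm when fully home. Its centre is about 6 mm in front of the backrest and within 1 mm of the pocket's middle sideways.
- **Chute:** The top of the stack fell 12 mm and the three slats are all inside. Their fore-and-aft position I only checked in the pictures.
- **Bystanders:** They look unmoved in the before and after pictures. I did not measure them again.
- **Forces:** The end-of-move wrist readings stayed below about 10 N. I did not log the peaks within moves.
- **Disagreement:** The two room cameras placed the chute 5–9 mm apart, so I worked from the wrist camera.

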